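Close the tea canister with the lid that fits

ROBOT

A 7-joint arm with a two-finger parallel gripper is mounted at the origin on the work surface. World frame = base frame: x ahead of the robot, y to its left, z up, the work surface at z = 0. Lengths are in mm, angles in rad, forces in N, time in s.
With the tool pointing down it reaches from about 400 to 875 mm from the base axis. Payload 4.4 kg.
Tool frame: the origin (TCP) lies on the centre line of the jaws, within the pads' length; the fingertips stand 25 mm ahead of it and the grasp point (between the pads) lies 6 mm ahead of it (ctrl.finger_overhang is the distance from the TCP to the fingertips, in mm); z points along the fingers, y is the line along which they close (so a half turn about z gives the same grasp; the last joint's range is limited). The gripper opens to 85 mm and grips with 20 to 120 N. Pads are 22 mm wide; open, the fingers measure 114 mm over their backs; the gripper's body (76 mm by 85 mm) begins 54 mm behind the grasp point. The pads swing forward as they close: fully open they stand 13 mm farther back than shut.
Start: joints at [-1.175, 0.628, 0.038, 1.517, -0.027, 0.996, -0.02], TCP at [289.595, 581.939, 256.313] pointing down, gripper open.
Joint ranges: [-3.06, 3.06], [-0.37, 2.12], [-1.25, 1.32], [0.18, 2.47], [-1.1, 4.24], [0.23, 1.98], [-2.94, 2.94]. Speed limits (rad/s): [2.57, 2.57, 3.14, 3.14, 3.14, 3.14, 3.14].

INTERFACE

Orientations are given as [roll, pitch, yaw] about the fixed x, y, z axes, in that order (R = Rz(yaw) Ry(pitch) Rx(roll)).
In Python, from cell import ctrl gives the robot as it stands. The module is installed in compiled form; this text tells all that it offers.
- The arm moves only by the tool play_rows, never from a script. Its argument "targets" is a list of rows, each a list of 5 numbers: the closure, from 0 (fully open) to 1 (shut), then the shift along the tool's x, y, z in cm, then the turn about the tool's z in degrees. In form: [[gripper, dx, dy, dz, spin], ...]. A call has 1 to 10 rows; each row is the pose to reach, as a shift and turn from the pose commanded when the call began, along the tool's axes at that moment; what a row does not reach only later rows make up. A row lasts 1/10 s, in which the tool goes at most 50 mm and 8.59 degrees, less where a joint would pass 70% of its speed; a pose out of reach is approached as far as the arm can. A call with a gripper value outside its range is refused whole. The fingers move at their own pace and stop on an object; the grip force is fixed at half the most. Time passes only in rows, so rows that repeat a pose let the fingers close. It gives the time, the measured TCP pose, the force, the opening and the grip force at its end, in the units of the state.
- ctrl.read_state(): the state, without advancing time (a new reading comes with each control period).
- ctrl.get_image(name): name is "side" or "top" or "wrist"; returns (picture, depth): 480x640x3 uint8, red, green, blue; 480x640 float32, mm along the optical axis (not along the pixel's ray), 0 where there is no reading.
- ctrl.calibration(name): a dict with "vfov" (degrees; the focal length in pixels is half the picture's height over the tangent of half this angle, whatever the lens; pixels are square), "cx", "cy" (the principal point, pixels), "extrinsics" (4x4, takes a point from camera to world coordinates); the wrist camera has in their place "mount" (4x4, takes a point from camera to tool coordinates, whose origin is the TCP and whose axes are the flange's). Camera axes: x right, y down, z forward; pixel columns grow to the right and rows downward; lengths in mm; the calibration is good to about 2 mm. A picture is of the moment at which its call begins: read the wrist's pose just before it. calibration takes no time and is no camera call.
- ctrl.finish_job(): hands the job in; it is judged then, once.
Trained networks look in the newest picture that a camera, given by its name, has taken for a name from the list of things; names that differ only in an ending like _2 or _b are one class to them, and where a whole thing is asked for, a point or a joint stands for the part that bears it (a point fixed in the world has none). Each returns a list of dicts, best first, with "confidence" (0 to 1); they miss things now and then, are a little off and sometimes report something else, mostly with a low value. They report only what shows in the picture. A call takes as long as a camera call. They do not tell look-alikes from the thing itself.
- ctrl.search_frame(camera, name): "bbox" ([left, top, right, bottom] in pixels, round what is visible of it).
- ctrl.trace(camera, name): "pixels" (480x640 bool, what is visible of it) and "bbox" ([left, top, right, bottom] in pixels, round what is visible of it).
The state is a dict: "clock": time; "qpos": joint angles; "qd": joint speeds; "tau": joint torques, N m; "eef_pos": TCP position; "tool_rot": TCP orientation; "force": force on the tool from outside, world axes, zero at the start; "torque": the same for the moment, N m; "width": finger opening in mm; "gripper_force": force on a finger pad.
Only numpy, scipy, OpenCV 4.12 (cv2) and the standard library are available. Lean on these libraries where they do the work, as an engineer would, in place of code of your own. Each camera call takes 0.05 s, during which the arm holds its last target. There are 200 camera calls.

TASK

The celadon tea canister on the kitchen island stands open. Of the three look-alike bamboo lids, put the one that fits onto it, plug in the mouth and flange level and fully home on the rim, and let go. The canister stays standing where it is, and the other two lids end up on the island beside it.

Things in the scene. Friction and masses are not known exactly. Their poses are not given: they have to be found in the camera images.
- canister_mouth (a point): Open round celadon tea canister, upright, loose, at the robot's left: 82 mm across, 110 mm tall, wall 4 mm, mouth 74 mm across, about 600 g. This point: centre of the mouth in the plane of the rim, 110 mm above its underside; z up. A seated lid rests its flange on the rim. Kettle (225 mm tall), pitcher, gaiwan and cup rack stand beyond, along the far edge (x over 0.72 m); not needed.
- lid_a_knob (a point): Loose bamboo lid lying knob up: round flange 106 mm across, 5 mm thick; under it a conical plug 14 mm deep, 92 mm across below the flange, 78 mm at its flat bottom; on top an upright round knob 26 mm across, 30 mm tall. This point: centre of the knob, 15 mm above the flange's top, 34 mm above the plug's bottom; z up along the knob. About 100 g. The three lids differ only in breadth.
- lid_b_knob (a point): Loose bamboo lid lying knob up: round flange 66 mm across, 5 mm thick; under it a conical plug 14 mm deep, 48 mm across below the flange, 30 mm at its flat bottom; on top an upright round knob 26 mm across, 30 mm tall. This point: centre of the knob, 15 mm above the flange's top, 34 mm above the plug's bottom; z up along the knob. About 50 g. The three lids differ only in breadth.
- lid_c_knob (a point): Loose bamboo lid lying knob up: round flange 86 mm across, 5 mm thick; under it a conical plug 14 mm deep, 70 mm across below the flange, 48 mm at its flat bottom; on top an upright round knob 26 mm across, 30 mm tall. This point: centre of the knob, 15 mm above the flange's top, 34 mm above the plug's bottom; z up along the knob. About 75 g. The three lids differ only in breadth.
Mind the look-alikes: they are no part of the job. Leave any blue or white look-alike of the part that bears lid_c_knob alone.

How it is judged (in metres and radians):
On the way:
1. the lid that fits is lifted above the canister's rim (height (world z) of lid_c_knob above 0.13 m and horizontal distance between lid_c_knob and canister_mouth above 0.05 m), for 0.1 s.
At the end, for the whole second after the job is handed in: 86 mm lid home on the canister: knob centre 14 to 25 mm above the rim, within 10 mm of its axis, tilt under 10 deg; canister upright (10 deg) on the island, within 60 mm of its start; other two lids on the island, knob centres under 70 mm high and over 70 mm from the canister axis (z of lid_c_knob in the frame of canister_mouth between 0.014 and 0.025 m and horizontal distance between lid_c_knob and canister_mouth below 0.01 m and angle between each of lid_c_knob, canister_mouth's own z axis and vertical below 0.17 rad and height (world z) of canister_mouth between 0.1 and 0.12 m and distance of canister_mouth from where it was at the start of the episode below 0.06 m and height (world z) of each of lid_a_knob, lid_b_knob below 0.07 m and horizontal distance between each of lid_a_knob, lid_b_knob and canister_mouth above 0.07 m); the robot touches nothing.
It also fails if it takes over 40 s, if anything falls off the work surface, if the arm or the gripper's body presses on something with over 40 N, if the wrist force passes 120 N, or if a joint passes its speed limit or range.

## Working session

There is one attempt and no reset: what is moved stays moved. The work goes in short steps, Python scripts to look and compute and a tool call to move; the robot and the scene stay as the last step left them, time stands still between calls to the robot, and variables do not carry over. Pictures are saved under pics/ and viewed, at most 10 in all, crops included, and the job is handed in when it is done.

Besides the shell and the picture viewer there is one more tool, called by a JSON object that holds its "api" and its "payload", one argument or row to a line. play_rows: Moves the arm, as the interface text tells. Its arguments: {"type":"object","properties":{"targets":{"type":"array"}},"required":["targets"]}

```bash
mkdir -p pics; cat > h.py <<'E'
from cell import ctrl
import numpy as np, cv2
from scipy.spatial.transform import Rotation as R
def cam(name):
    s=ctrl.read_state(); c=ctrl.calibration(name)
    img,d=ctrl.get_image(name)
    f=240/np.tan(np.radians(c['vfov'])/2)
    if 'extrinsics' in c: T=np.array(c['extrinsics'])
    else:
        W=np.eye(4); W[:3,:3]=R.from_euler('xyz',s['tool_rot']).as_matrix(); W[:3,3]=s['eef_pos']; T=W@np.array(c['mount'])
    v,u=np.mgrid[:480,:640]
    P=np.stack([(u-c['cx'])/f*d,(v-c['cy'])/f*d,d],-1)@T[:3,:3].T+T[:3,3]
    P[d==0]=np.nan
    return img,P,T,f,c
def save(n,img): cv2.imwrite('pics/'+n,cv2.cvtColor(np.ascontiguousarray(img),cv2.COLOR_RGB2BGR))
E
python3 - <<'E'
from h import *
print(ctrl.read_state())
for n in ['top','side']:
    img,P,T,f,c=cam(n); save(n+'.png',img)
    print(n,T.round(2).tolist(),f)
    for k in ['lid_c_knob','canister_mouth']:
        for r in ctrl.trace(n,k):
            m=r['pixels']; q=P[m]; 
            top=np.nanpercentile(q[:,2],97); t=q[q[:,2]>top-6]
            print(k,round(r['confidence'],2),np.round(r['bbox']),'zmax',round(top,1),'topc',np.nanmedian(t,0).round(),'min',np.nanpercentile(q,2,0).round(),'max',np.nanpercentile(q,98,0).round(),img[m].mean(0).round())
E
```

```text
{'clock': 0.0, 'qpos': array([-1.17479628,  0.629349  ,  0.03845509,  1.51839449, -0.02701286,
        0.99629238, -0.02000459]), 'qd': array([-5.41235716e-04, -6.25688968e-04,  5.35292558e-04,  1.13539443e-03,
       -8.25066894e-05,  2.26182781e-03,  1.22985097e-03]), 'tau': array([-8.95771209e-04, -5.63420713e+01,  1.22574862e+00, -1.93444473e+01,
        1.09069532e-02,  1.06930602e-02,  1.95927976e-05]), 'eef_pos': array([289.32898901, 581.39649481, 255.37894812]), 'tool_rot': array([-3.13966792e+00,  2.30840844e-05,  2.67976981e+00]), 'force': array([-0.18909938,  0.25393353, -0.33104491]), 'torque': array([-0.0090413 ,  0.00269945, -0.02095849]), 'gripper_force': 0.0, 'width': 85.0425337742274}
top [[0.0, -1.0, 0.07, 486.44], [-1.0, -0.0, 0.01, -56.08], [-0.01, -0.07, -1.0, 1494.23], [0.0, 0.0, 0.0, 1.0]] 622.8967656841921
lid_c_knob 0.89 [450. 214. 485. 245.] zmax 49.1 topc [ 611. -388.   48.] min [ 573. -424.   11.] max [ 646. -350.   50.] [185. 186. 186.]
lid_c_knob 0.7 [470. 268. 506. 305.] zmax 48.7 topc [ 479. -433.   47.] min [ 441. -472.   11.] max [ 516. -396.   49.] 
[... 815 characters left out ...]
9.] [ 15.  48. 112.]
lid_c_knob 0.87 [354. 318. 395. 361.] zmax 48.1 topc [ 621. -244.   47.] min [ 583. -282.   15.] max [ 659. -205.   49.] [124.  94.  60.]
lid_c_knob 0.57 [383. 387. 431. 435.] zmax 48.4 topc [ 608. -392.   48.] min [ 570. -431.   14.] max [ 648. -353.   49.] [130. 132. 128.]
lid_c_knob 0.57 [292. 360. 336. 407.] zmax 48.5 topc [ 480. -273.   48.] min [ 442. -311.   15.] max [ 517. -233.   49.] [131. 134. 134.]
lid_c_knob 0.57 [374. 262. 409. 297.] zmax 48.4 topc [ 726. -131.   47.] min [ 689. -169.   -2.] max [771. -87.  49.] [125. 127. 123.]
canister_mouth 0.85 [243. 167. 281. 225.] zmax 108.6 topc [551. 203. 107.] min [513. 166.  -2.] max [604. 302. 109.] [50. 58. 49.]
```

View pics/top.png

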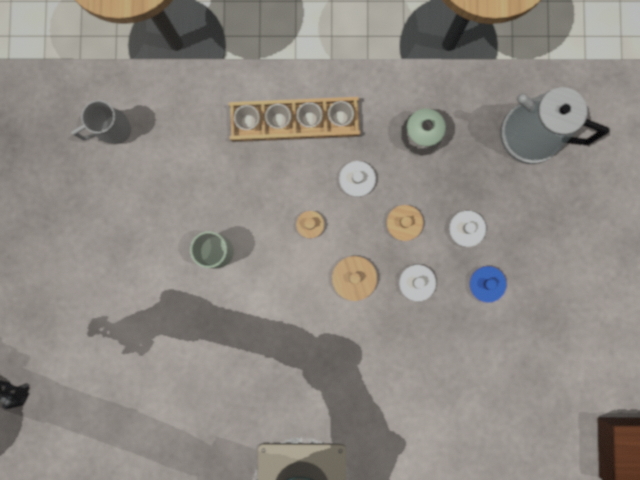

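View pics/side.png

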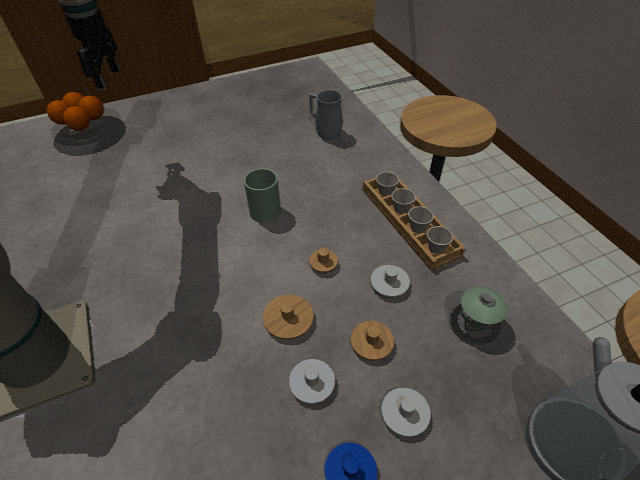

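The top view shows bamboo lids at (310,224) small, (355,278) large and (405,222) medium. The look-alikes are white at (357,178), (417,282) and (467,228), and blue at (488,284). The canister is at (210,249). By its description lid C is the medium bamboo lid at (405,222), which is about world (622,-241). I'll set out toward it and check the choice with a close wrist crop.

{"api": "play_rows", "payload": {
  "targets": [
    [0,-66.5,-58.7,4,0],
    [0,-66.5,-58.7,4,0],
    [0,-66.5,-58.7,4,0],
    [0,-66.5,-58.7,4,0],
    [0,-66.5,-58.7,4,0],
    [0,-66.5,-58.7,4,0],
    [0,-66.5,-58.7,4,0],
    [0,-66.5,-58.7,4,0],
    [0,-66.5,-58.7,4,0],
    [0,-66.5,-58.7,4,0]
  ]
}}

```text
clock: 1.3
eef_pos: [478.1, 117.3, 234.0]
tool_rot: [3.141, 0.0, 2.68]
force: [0.7, 0.6, -0.6]
width: 85.3
gripper_force: 0.0
```

{"api": "play_rows", "payload": {
  "targets": [
    [0,-29,-25.6,2,0],
    [0,-29,-25.6,2,0],
    [0,-29,-25.6,2,0],
    [0,-29,-25.6,2,0],
    [0,-29,-25.6,2,0],
    [0,-29,-25.6,2,0],
    [0,-29,-25.6,2,0],
    [0,-29,-25.6,2,0],
    [0,-29,-25.6,2,0],
    [0,-29,-25.6,2,0]
  ]
}}

```text
clock: 2.3
eef_pos: [622.7, -240.0, 213.1]
tool_rot: [3.142, -0.001, 2.678]
force: [-0.1, 0.2, -0.2]
width: 85.4
gripper_force: 0.0
```

```bash
cat > m.py <<'E'
from h import *
import sys
# usage: m.py pic ; knob tops / rims near the tool in the wrist view
s=ctrl.read_state(); print(s['eef_pos'].round(1),s['tool_rot'].round(4),s['width'])
img,P,T,f,c=cam('wrist'); save(sys.argv[1],img)
Rt=R.from_euler('xyz',s['tool_rot']).as_matrix()
for k in ['lid_c_knob','canister_mouth']:
    for r in ctrl.trace('wrist',k):
        m=r['pixels']; q=P[m]; q=q[~np.isnan(q[:,2])]
        top=np.percentile(q[:,2],95); t=q[q[:,2]>top-5]
        (x,y),rad=cv2.minEnclosingCircle(t[:,:2].astype(np.float32))
        fl=q[(q[:,2]>14)&(q[:,2]<23)]
        fc=cv2.minEnclosingCircle(fl[:,:2].astype(np.float32)) if len(fl) else None
        print(k,round(r['confidence'],2),np.round(r['bbox']),'ztop',round(top,1),'circ',round(x,1),round(y,1),round(rad,1),'flange',fc,img[m].mean(0).round(),'tool shift cm',(Rt.T@(np.array([x,y,top])-s['eef_pos'])/10).round(2))
E
python3 m.py w1.png
```

```text
[ 622.7 -240.   213.1] [ 3.1415e+00 -1.1000e-03  2.6777e+00] 85.41688428938683
lid_c_knob 0.91 [120. 228. 213. 321.] ztop 49.7 circ 608.7 -390.7 13.4 flange ((607.8363037109375, -390.6551818847656), 43.15555953979492) [150. 149. 149.] tool shift cm [ -5.51 -14.09  16.33]
lid_c_knob 0.85 [  0. 115.  84. 222.] ztop 49.1 circ 477.8 -436.1 12.6 flange ((477.34881591796875, -437.0152587890625), 43.13676071166992) [21. 37. 75.] tool shift cm [  4.17 -24.02  16.4 ]
lid_c_knob 0.83 [270. 169. 369. 266.] ztop 49.7 circ 621.5 -242.2 13.0 flange ((621.9154052734375, -241.99871826171875), 42.93695831298828) [158. 123.  85.] tool shift cm [-1.000e-02 -2.400e-01  1.634e+01]
lid_c_knob 0.63 [149.  14. 259. 132.] ztop 50.0 circ 479.7 -271.3 12.9 flange ((479.16168212890625, -271.4311218261719), 43.137760162353516) [157. 157. 157.] tool shift cm [11.37 -9.19 16.32]
```

View pics/w1.png

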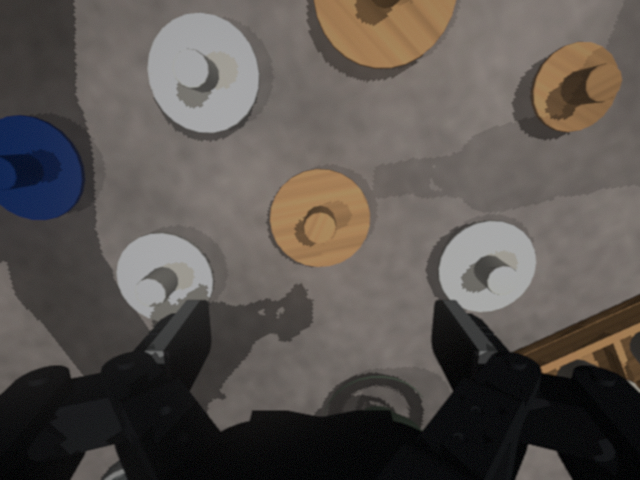

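The medium bamboo lid is at (320,217). Its measured flange radius is 42.9 mm, so it is lid C, and the white and blue lids are clearly distinct from it. Descending and gripping the knob.

{"api": "play_rows", "payload": {
  "targets": [
    [0,0,-0.2,5,0],
    [0,0,-0.2,10,0],
    [0,0,-0.2,13,0],
    [0,0,-0.2,15,0],
    [0,0,-0.2,16.4,0],
    [0,0,-0.2,16.4,0],
    [1,0,-0.2,16.4,0],
    [1,0,-0.2,16.4,0],
    [1,0,-0.2,16.4,0],
    [1,0,-0.2,16.4,0]
  ]
}}

```text
clock: 3.45
eef_pos: [622.7, -241.3, 50.8]
tool_rot: [3.141, 0.002, 2.68]
force: [0.3, 0.0, -0.0]
width: 28.1
gripper_force: 0.0
```

{"api": "play_rows", "payload": {
  "targets": [
    [1,0,0,0,0],
    [1,0,0,0,0],
    [1,0,0,0,0],
    [1,0,0,0,0],
    [1,0,0,0,0],
    [1,0,0,0,0]
  ]
}}

```text
clock: 4.05
eef_pos: [623.0, -241.3, 51.0]
tool_rot: [3.141, 0.002, 2.68]
force: [-0.4, 1.0, 6.2]
width: 24.1
gripper_force: 58.8
```

{"api": "play_rows", "payload": {
  "targets": [
    [1,0,0,-1,0],
    [1,0,0,-3,0],
    [1,0,0,-6,0],
    [1,0,0,-10,0],
    [1,0,0,-14,0],
    [1,0,0,-18,0],
    [1,0,0,-19,0],
    [1,0,0,-19,0],
    [1,0,0,-19,0],
    [1,0,0,-19,0]
  ]
}}

```text
clock: 5.05
eef_pos: [621.0, -240.5, 237.5]
tool_rot: [-3.141, -0.004, 2.68]
force: [0.4, 0.0, -1.3]
width: 23.9
gripper_force: 58.8
```

```bash
python3 - <<'E'
from h import *
s=ctrl.read_state(); print(s['eef_pos'],s['tool_rot'],s['width'],s['force'])
img,P,T,f,c=cam('wrist'); save('w2.png',img)
for r in ctrl.trace('wrist','lid_c_knob'): print(r['confidence'],r['bbox'],img[r['pixels']].mean(0).round(),np.nanpercentile(P[r['pixels']],[2,50,98],axis=0).round())
E
```

```text
[ 620.97806158 -240.52503625  237.54810432] [-3.14114602 -0.00413906  2.67979268] 23.935449730729566 [ 0.37853236  0.01770676 -1.3426233 ]
0.95 [131.5, 223.9, 220.1, 312.0] [168. 168. 167.] [[ 570. -428.   18.]
 [ 605. -385.   20.]
 [ 646. -352.   50.]]
0.95 [3.8, 116.8, 105.0, 217.0] [27. 44. 86.] [[ 439. -475.   18.]
 [ 479. -430.   20.]
 [ 515. -398.   50.]]
0.73 [163.3, 27.3, 265.5, 136.0] [172. 172. 172.] [[ 441. -310.   18.]
 [ 481. -269.   20.]
 [ 518. -233.   51.]]
0.69 [222.4, 204.2, 418.8, 381.8] [148. 114.  78.] [[ 580. -277.  205.]
 [ 608. -237.  207.]
 [ 656. -202.  237.]]
```

View pics/w2.png

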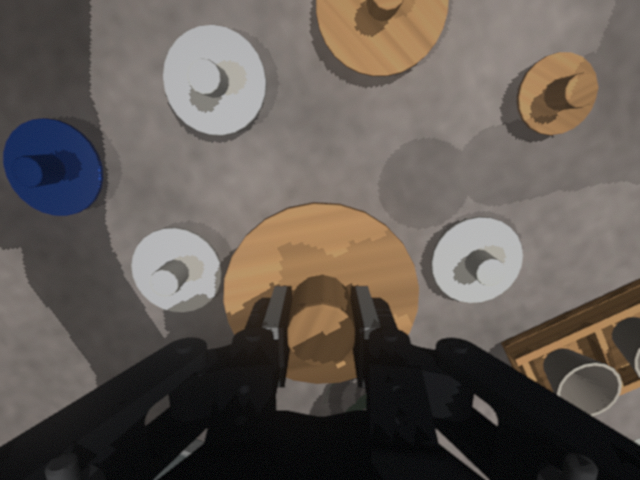

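The lid is held at (320,330), with its flange level at about z 207. Moving to a stand-off beside the canister so I can measure the mouth.

{"api": "play_rows", "payload": {
  "targets": [
    [1,1.4,3.7,0,0],
    [1,3,8,0,0],
    [1,4.8,12.5,0,0],
    [1,6.6,17,0,0],
    [1,8.4,21.5,0,0],
    [1,10.2,26,0,0],
    [1,11.8,30.5,0,0],
    [1,13,33.8,0,0],
    [1,13.8,35.8,0,0],
    [1,14.2,36.7,0,0]
  ]
}}

```text
clock: 6.15
eef_pos: [657.8, 154.5, 238.4]
tool_rot: [3.141, -0.002, 2.684]
force: [-0.4, 0.2, -1.6]
width: 24.3
gripper_force: 59.0
```

{"api": "play_rows", "payload": {
  "targets": [
    [1,0,0,0,0],
    [1,0,0,0,0],
    [1,0,0,0,0]
  ]
}}

```text
clock: 6.45
eef_pos: [658.8, 148.0, 239.7]
tool_rot: [-3.14, 0.001, 2.677]
force: [-0.4, 0.1, -0.5]
width: 23.8
gripper_force: 59.0
```

```bash
python3 - <<'E'
from h import *
from scipy.optimize import least_squares
def circ(q):
    r=least_squares(lambda p:np.hypot(q[:,0]-p[0],q[:,1]-p[1])-p[2],[*q[:,:2].mean(0),40],loss='soft_l1'); return r.x.round(1)
s=ctrl.read_state(); print(s['eef_pos'],s['tool_rot'],s['width'],s['force'])
img,P,T,f,c=cam('wrist'); save('w3.png',img)
m=(abs(P[...,2]-109)<5)&(np.hypot(P[...,0]-551,P[...,1]-206)<60)
q=P[m]; print('rim',len(q),circ(q),cv2.minEnclosingCircle(q[:,:2].astype(np.float32)),np.median(q[:,2]))
for r in ctrl.trace('wrist','lid_c_knob'):
    g=P[r['pixels']]; g=g[(g[:,2]>190)&(g[:,2]<216)]
    if len(g)<100: continue
    A=np.c_[g[:,:2]-g[:,:2].mean(0),np.ones(len(g))]; n=np.linalg.lstsq(A,g[:,2],rcond=None)[0]
    print('flange plane',n,g.mean(0),r['confidence'])
    # far edge: max along each direction from tool
    v,u=np.where(r['pixels']); e=cv2.findContours(r['pixels'].astype(np.uint8),cv2.RETR_EXTERNAL,cv2.CHAIN_APPROX_NONE)[0]
    e=max(e,key=len)[:,0]; e=P[e[:,1],e[:,0]]; e=e[(e[:,2]>195)&(e[:,2]<216)]
    t=e-s['eef_pos']; tx=t@R.from_euler('xyz',s['tool_rot']).as_matrix()[:,0]
    e=e[tx>5]; print('flange circ',circ(e),len(e))
E
```

```text
[658.80127773 148.00679736 239.66907737] [-3.13996945e+00  5.29463518e-04  2.67666396e+00] 23.83945351736446 [-0.35581472  0.09916258 -0.52526828]
rim 2302 [552.9 207.3  38.2] ((552.1243896484375, 207.8728485107422), 41.15702438354492) 110.59604552090406
flange plane [-1.41141795e-03 -1.36048539e-03  2.08464774e+02] [645.91836518 153.25500051 208.46477383] 0.9
flange circ [656.8 147.6  41.3] 296
```

View pics/w3.png

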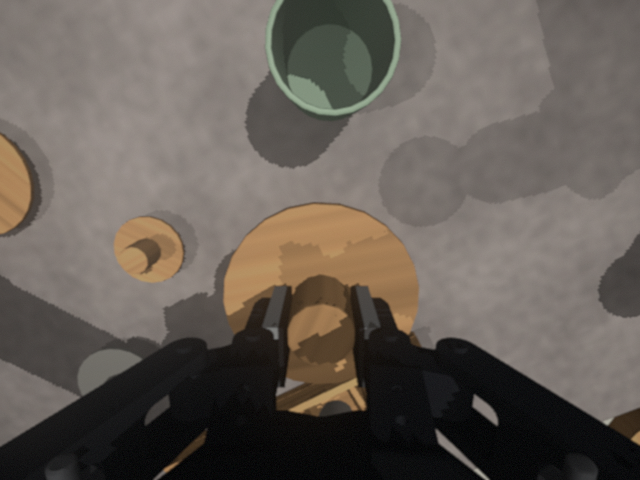

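The mouth is at (333,45) and the lid hangs level. The tool needs to move about +12.1 cm in x and +0.6 cm in y. Moving above the mouth.

{"api": "play_rows", "payload": {
  "targets": [
    [1,2,0.1,0,0],
    [1,4.5,0.3,0,0],
    [1,7.5,0.4,0,0],
    [1,10,0.5,1,0],
    [1,11.5,0.6,2,0],
    [1,12.1,0.6,3.5,0],
    [1,12.1,0.6,4.5,0],
    [1,12.1,0.6,5,0],
    [1,12.1,0.6,5,0],
    [1,12.1,0.6,5,0]
  ]
}}

```text
clock: 7.55
eef_pos: [553.8, 209.5, 190.0]
tool_rot: [3.141, 0.001, 2.679]
force: [0.2, 0.7, -1.2]
width: 24.1
gripper_force: 59.0
```

{"api": "play_rows", "payload": {
  "targets": [
    [1,0,0,0,0],
    [1,0,0,0,0],
    [1,0,0,0,0],
    [1,0,0,0,0]
  ]
}}

```text
clock: 7.95
eef_pos: [553.1, 210.1, 190.0]
tool_rot: [3.141, 0.0, 2.68]
force: [0.7, -0.4, -0.2]
width: 24.0
gripper_force: 59.0
```

```bash
python3 - <<'E'
from h import *
s=ctrl.read_state(); print(s['clock'],s['eef_pos'],s['tool_rot'],s['qd'].round(3))
Rt=R.from_euler('xyz',s['tool_rot']).as_matrix()
print((Rt.T@(np.array([552.6,207.6,146])-s['eef_pos'])/10).round(2))
E
```

```text
7.95 [553.0876936  210.11156725 189.9710029 ] [3.14128468e+00 2.23648804e-04 2.67977021e+00] [-0.     0.001  0.001  0.002  0.001 -0.002 -0.   ]
[-0.07 -0.25  4.4 ]
```

{"api": "play_rows", "payload": {
  "targets": [
    [1,0,-0.2,0.5,0],
    [1,-0.1,-0.2,1.2,0],
    [1,-0.1,-0.2,2,0],
    [1,-0.1,-0.2,2.7,0],
    [1,-0.1,-0.2,3.3,0],
    [1,-0.1,-0.2,3.7,0],
    [1,-0.1,-0.2,4,0],
    [1,-0.1,-0.2,4,0],
    [1,-0.1,-0.2,4,0]
  ]
}}

```text
clock: 8.85
eef_pos: [553.1, 207.9, 149.9]
tool_rot: [3.141, 0.0, 2.68]
force: [-0.1, 0.1, -0.5]
width: 24.4
gripper_force: 59.0
```

No contact yet. Continuing down gently.

{"api": "play_rows", "payload": {
  "targets": [
    [1,0,0,0.1,0],
    [1,0,0,0.2,0],
    [1,0,0,0.3,0],
    [1,0,0,0.4,0],
    [1,0,0,0.4,0]
  ]
}}

```text
clock: 9.35
eef_pos: [553.1, 207.9, 147.0]
tool_rot: [3.141, 0.0, 2.68]
force: [-2.6, -1.3, 7.1]
width: 24.3
gripper_force: 59.8
```

{"api": "play_rows", "payload": {
  "targets": [
    [0.3,0,0,-0.05,0],
    [0.4,0,0,-0.05,0],
    [0.4,0,0,-0.05,0],
    [0.4,0,0,-0.05,0],
    [0.4,0,0,-0.05,0],
    [0.4,0,0,-1,0],
    [0.4,0,0,-3,0],
    [0.4,0,0,-6,0],
    [0.4,-4,0,-9,0],
    [0.4,-8,0,-10,0]
  ]
}}

```text
clock: 10.35
eef_pos: [626.5, 173.4, 250.6]
tool_rot: [3.137, 0.004, 2.683]
force: [0.7, 0.2, -0.7]
width: 51.6
gripper_force: 0.0
```

{"api": "play_rows", "payload": {
  "targets": [
    [0.4,-4,0,0,0],
    [0.4,-6,0,0,0],
    [0.4,-6,0,0,0],
    [0.4,-6,0,0,0]
  ]
}}

```text
clock: 10.75
eef_pos: [677.6, 145.8, 245.7]
tool_rot: [-3.142, -0.001, 2.679]
force: [-0.7, 0.1, -0.3]
width: 51.4
gripper_force: 0.0
```

```bash
python3 - <<'E'
from h import *
img,P,T,f,c=cam('wrist'); save('w4.png',img)
for n in ['wrist','top','side']:
    if n!='wrist': img,P,T,f,c=cam(n)
    D=np.hypot(P[...,0]-553,P[...,1]-208); z=P[...,2]
    g=P[(D<48)&(z>105)&(z<124)]; k=P[(D<48)&(z>138)&(z<155)]; w=P[(D<60)&(z>60)&(z<104)]
    if len(g)<20: continue
    A=np.c_[g[:,:2]-g[:,:2].mean(0),np.ones(len(g))]
    pl=np.linalg.lstsq(A,g[:,2],rcond=None)[0]
    print(n,len(g),'plane',pl.round(3),'flange',cv2.minEnclosingCircle(g[:,:2].astype(np.float32)),'knob',k.mean(0).round(1),np.median(k[:,2]) if len(k) else None)
    for r in ctrl.trace(n,'canister_mouth')[:2]: q=P[r['pixels']]; print(r['confidence'],np.nanpercentile(q,[1,99],axis=0).round())
E
```

```text
wrist 9271 plane [-6.00000e-03  2.00000e-03  1.16013e+02] flange ((553.104248046875, 206.77444458007812), 42.91982650756836) knob [559.2 203.6 145.1] 145.68402787187748
0.76 [[567. 170.   5.]
 [593. 219.  89.]]
side 594 plane [1.00000e-03 1.70000e-02 1.13518e+02] flange ((553.0708618164062, 205.4793243408203), 45.046138763427734) knob [552.7 204.2 142.7] 142.96585121300006
0.81 [[513. 165.   1.]
 [588. 209. 104.]]
```

View pics/w4.png

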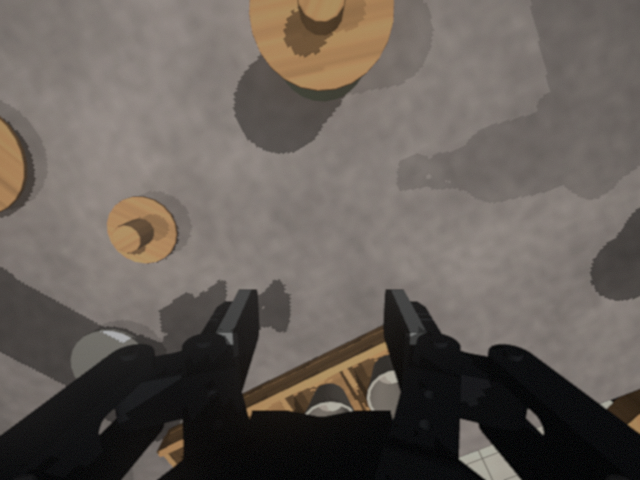

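The lid sits at (322,35), level, with its flange top at z about 115 and centred over the canister. The robot is clear of everything. Handing in.

```bash
python3 -c "
from cell import ctrl
print(ctrl.finish_job())"
```

```text
the job is handed in; nothing more can be done
None
```

The 86 mm bamboo lid (lid C) is on the canister, level, centred and home on the rim by the last camera check; the arm let go and backed clear, the other two lids were not touched, and I handed the job in at about 11 s (no verdict was returned).

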